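# Chock three rolling pins on the drying board

### The job

Put the three rolling pins away in a row across the drying board: the biggest pushed right up against the rail, the middle-sized one against it, the thinnest against that, all touching, parallel to the rail and about centred along the board. Then chock the row with the wooden wedge, standing flat on the board with its thin edge pushed snugly in under the middle of the thinnest pin, so the row cannot roll apart. Leave the spice tin and the round cutter where they stand.

Things in the scene. Friction and masses are not known exactly. Their poses are not given: they have to be found in the camera images.
- board: Fixed dark wooden board flat on the worktop, 260 (its x) x 200 (its y) x 14 mm. Origin: centre of its underside, z up. A rail 16 mm wide stands 26 mm above the board's top all along its -y edge, inner face at y = -84 mm. Pins lie along the board's x; the row grows from the rail towards +y, the open edge at y = +100 mm.
- big_pin_middle (a point): Biggest rolling pin: beech, barrel 56 mm thick, 164 mm long, a handle 24 mm thick and 60 mm long at each end (286 mm in all), 0.42 kg. This point is its centre, on its axis; the y axis runs along the pin (x and z turn as it rolls). It starts on the board, roughly parallel to the rail but rolled up to 50 mm away from it.
- mid_pin: Middle-sized rolling pin: pale wood, barrel 36 mm in diameter and 120 mm long, with a stub handle 18 mm thick and 25 mm long at each end (170 mm over all), about 0.15 kg. Origin: its centre, on its axis; its x axis runs along the pin (y and z turn as it rolls). It starts lying on the worktop left of the board.
- thin_pin: Thinnest rolling pin: a plain pale wooden dowel 28 mm in diameter and 150 mm long without handles, about 0.08 kg. Origin: its centre, on its axis; its x axis runs along the pin (y and z turn as it rolls). It starts lying on the worktop left of the board.
- wedge: Loose wooden wedge, 0.12 kg, 52 (its x) x 40 mm (its y). Origin: centre of its underside, z up. From the thin edge (toe, 1 mm) at x = -26 mm a 45 degree ramp rises to 26 mm at x = -1; behind it (x = 0 to 26) stands a grip block 42 mm high, 40 wide in y: grip across y. The ramp touches the thin pin when the toe is 6.8 mm from the line below the pin's axis. Starts on the worktop left of the board.
- wedge_toe (a point): Middle of the wedge's thin edge, at its underside: wedge x = -26 mm.
- spice_tin: Round spice tin standing upright, 46 mm in diameter, 48 mm high; origin centre of its underside. It may stand between the two loose pins; leave it alone.
- round_cutter: Round tin cookie cutter lying flat, 56 mm in diameter, 26 mm high; origin centre of its underside. Leave it alone.
Mind the look-alikes: they are no part of the job. Leave any pink look-alike of the wedge alone.

How it is judged (in metres and radians):
At the end, for the whole second after the job is handed in: All at rest and released: pins big, middle, thin from the rail, within 0.08 rad of parallel and 45 mm of centred; gaps adding up to at most 4, 7 and 10 mm; wedge flat on the board, square within 0.12 rad, within 4 mm of touching the thin pin and 30 mm of its middle; tin and cutter left alone (y of big_pin_middle in the frame of board between -0.059 and -0.052 m and x of big_pin_middle in the frame of board between -0.045 and 0.045 m and z of big_pin_middle in the frame of board between 0.038 and 0.046 m and angle between the y axis of big_pin_middle and the x axis of board, either way round below 0.08 rad and y of mid_pin in the frame of board between -0.0141 and -0.0041 m and x of mid_pin in the frame of board between -0.045 and 0.045 m and z of mid_pin in the frame of board between 0.028 and 0.036 m and angle between the x axis of each of mid_pin, thin_pin and the x axis of board, either way round below 0.08 rad and y of thin_pin in the frame of board between 0.0176 and 0.0306 m and x of thin_pin in the frame of board between -0.045 and 0.045 m and z of thin_pin in the frame of board between 0.024 and 0.032 m and x of thin_pin in the frame of wedge between -0.0368 and -0.0288 m and x of wedge in the frame of thin_pin between -0.03 and 0.03 m and z of wedge_toe in the frame of board between 0.011 and 0.017 m and angle between wedge's own z axis and vertical below 0.06 rad and angle between the y axis of wedge and the x axis of board, either way round below 0.12 rad and linear speed of each of big_pin, mid_pin, thin_pin, wedge below 0.01 m/s).
It fails at once if the spice tin is shoved more than 20 mm or tipped over (distance of spice_tin from where it was at the start of the episode above 0.02 m or angle between spice_tin's own z axis and vertical above 0.5 rad).
It fails at once if the round cutter is shoved more than 20 mm or tipped over (distance of round_cutter from where it was at the start of the episode above 0.02 m or angle between round_cutter's own z axis and vertical above 0.5 rad).
It also fails if it takes over 67 s, if anything falls off the work surface, if the arm or the gripper's body presses on something with over 40 N, if the wrist force passes 120 N, or if a joint passes its speed limit or range.

### The arm

A 6-joint arm with a two-finger parallel gripper is mounted at the origin on a cart in front of the work surface, level with it; the furniture and walls round the work are solid. World frame = base frame: x ahead of the robot, y to its left, z up, the work surface at z = 0. Lengths are in mm, angles in rad, forces in N, time in s.
With the tool pointing down it reaches from about 350 to 975 mm from the base axis. Payload 7.1 kg.
Tool frame: the origin (TCP) lies midway between the tips of the shut fingers; the grasp point (between the pads) lies 19 mm behind it (ctrl.grip_depth is the distance from the TCP to the grasp point, in mm); z points along the fingers, y is the line along which they close (so a half turn about z gives the same grasp; the last joint's range is limited). The gripper opens to 88 mm and grips with 3 to 60 N. Pads are 20 mm wide; open, the fingers measure 115 mm over their backs; the gripper's body (75 mm by 178 mm) begins 61 mm behind the grasp point.
Start: joints at [-0.019, 0.423, 1.63, -0, 1.089, -0.019], TCP at [624.984, 0.026, 222.675] pointing down, gripper open.
Joint ranges: [-3, 3], [-0.9, 2.11], [0.09, 2.58], [-1.31, 4.45], [0.11, 2.69], [-2.54, 2.54]. Speed limits (rad/s): [2.39, 2.39, 3.01, 3.14, 3.14, 3.14].

### API

Orientations are given as a rotation vector (axis times angle).
In Python, from workcell import ctrl, cams gives the robot as it stands.
- The arm moves only by the tool move_arm, never from a script. Its argument "steps" is a list of rows, each a list of 3 entries, a list of its own where there are three numbers: the shift along the tool's x, y, z in units of 25 mm (1.0 is 25 mm), then the turn about the tool's z in units of 5 degrees (1.0 is 5 degrees), then the closure, from 0 (fully open) to 1 (shut). A call has 1 to 20 rows; each row shifts and turns the commanded pose from where the row before left it, along the tool's axes as they then stand; what a row does not reach is not made up. A row lasts 1/12 s, in which the tool goes at most 41.7 mm and 7.16 degrees, less where a joint would pass 70% of its speed; a pose out of reach is approached as far as the arm can. A call is refused whole if a number of a shift passes 1 or a number of a turn 1, either way. A call with a gripper value outside its range is refused whole. The fingers move at their own pace and stop on an object; the grip force is fixed at half the most. Time passes only in rows, so rows that do not move let the fingers close. It gives the time, the measured TCP pose, the force, the opening and the grip force at its end, in the units of the state.
- ctrl.get_obs(): the state, without advancing time (a new reading comes with each control period).
- cams.get_image(name): name is "scene" or "side" or "wrist"; returns a dict with "image" (480x640x3 uint8, red, green, blue), "camera_matrix" (3x3 intrinsics, pixels), "xyz" and "rotation" of the camera in the world; the wrist camera has in their place "mount" (4x4, takes a point from camera to tool coordinates, whose origin is the TCP and whose axes are the flange's). Camera axes: x right, y down, z forward; pixel columns grow to the right and rows downward; lengths in mm; the calibration is good to about 2 mm. A picture is of the moment at which its call begins: read the wrist's pose just before it. There is no depth.
- ctrl.close_job(): hands the job in; it is judged then, once.
Trained networks look in the newest picture that a camera, given by its name, has taken for a name from the list of things; names that differ only in an ending like _2 or _b are one class to them, and where a whole thing is asked for, a point or a joint stands for the part that bears it (a point fixed in the world has none). Each returns a list of dicts, best first, with "p" (0 to 1); they miss things now and then, are a little off and sometimes report something else, mostly with a low value. They report only what shows in the picture. A call takes as long as a camera call. They do not tell look-alikes from the thing itself.
- cams.boxes_of(camera, thing): "rect" ([centre column, centre row, width, height] in pixels, round what is visible of it).
- cams.cut_out(camera, thing): "pixels" (480x640 bool, what is visible of it) and "rect" ([centre column, centre row, width, height] in pixels, round what is visible of it).
The state is a dict: "t": time; "qpos": joint angles; "qvel": joint speeds; "joint_torque": joint torques, N m; "ee_pos": TCP position; "orientation": TCP orientation; "ft_force": force on the tool from outside, world axes, zero at the start; "moment": the same for the moment, N m; "width": finger opening in mm; "grasp_force": force on a finger pad.
Only numpy, scipy, OpenCV 4.12 (cv2) and the standard library are available. Lean on these libraries where they do the work, as an engineer would, in place of code of your own. Each camera call takes 0.05 s, during which the arm holds its last target. There are 200 camera calls.

## Working session

There is one attempt and no reset: what is moved stays moved. The work goes in short steps, Python scripts to look and compute and a tool call to move; the robot and the scene stay as the last step left them, time stands still between calls to the robot, and variables do not carry over. Pictures are saved under pics/ and viewed, at most 10 in all, crops included, and the job is handed in when it is done.

Besides the shell and the picture viewer there is one more tool, called after "Emit:" as name([rows], argument=value, ...), one row to a line, values as JSON. move_arm: Moves the arm, as the interface text tells. Its arguments: {"type":"object","properties":{"steps":{"type":"array"}},"required":["steps"]}

```bash
mkdir -p pics; ls
python3 - <<'E'
from workcell import ctrl,cams
import cv2,numpy as np
print(ctrl.get_obs())
ims=[]
for n in ("scene","side"):
    d=cams.get_image(n); ims.append(d["image"]); print(n,d["camera_matrix"],d["xyz"],d["rotation"])
    cv2.imwrite(f"pics/{n}0.png",d["image"][:,:,::-1])
    for t in ("board","big_pin_middle","mid_pin","thin_pin","wedge","spice_tin","round_cutter"):
        print(t,[(round(b["p"],2),np.round(b["rect"]).tolist()) for b in cams.boxes_of(n,t)])
d=cams.get_image("wrist");cv2.imwrite("pics/wrist0.png",d["image"][:,:,::-1]);print(d["camera_matrix"],d["mount"])
E
```

```text
pics
{'t': 0.0, 'qpos': array([-1.89936127e-02,  4.23822361e-01,  1.63067556e+00, -2.74214852e-05,
        1.08861909e+00, -1.90028070e-02]), 'qvel': array([-2.23460189e-04,  5.10654225e-04,  9.33920654e-04, -9.64624886e-04,
       -7.68015879e-04, -3.10925988e-05]), 'joint_torque': array([ 1.28069914e-03, -5.44622147e+01, -2.73670936e+01,  6.42951974e-02,
        2.27214623e-02, -1.51321510e-04]), 'ee_pos': array([6.24444732e+02, 3.27347950e-02, 2.21918920e+02]), 'orientation': array([-2.22065219e+00, -2.22070089e+00,  1.68756698e-03]), 'ft_force': array([-0.24975303, -0.79678797,  0.43492827]), 'moment': array([ 0.01714805,  0.03956978, -0.00876479]), 'grasp_force': 0.0, 'width': 88.251013590359}
scene [[550.53308298   0.         322.68432871]
 [  0.         550.53308298 237.23688998]
 [  0.           0.           1.        ]] [-20.3014087  857.40446571 940.56998507] [-0.90182388  2.56702294 -1.0014323 ]
board [(0.68, [363.0, 194.0, 129.0, 91.0])]
big_pin_middle [(0.65, [370.0, 188.0, 106.0, 48.0])]
mid_pin [(0.85, [241.0, 306.0, 47.0, 56.0])]
thin_pin [(0.63, [302.0, 244.0, 44.0, 
[... 454 characters left out ...]
[(0.82, [312.0, 195.0, 121.0, 31.0])]
mid_pin [(0.84, [275.0, 346.0, 97.0, 42.0])]
thin_pin [(0.82, [288.0, 270.0, 68.0, 38.0])]
wedge [(0.78, [396.0, 363.0, 32.0, 37.0]), (0.56, [326.0, 309.0, 32.0, 35.0])]
spice_tin [(0.82, [245.0, 298.0, 29.0, 36.0])]
round_cutter [(0.97, [392.0, 280.0, 28.0, 28.0])]
[[408.41625943   0.         311.659796  ]
 [  0.         408.41625943 237.6928586 ]
 [  0.           0.           1.        ]] [[ 2.76570131e-04 -9.69656956e-01 -2.44469448e-01  6.58046782e+01]
 [ 9.99997974e-01  7.55565291e-04 -1.86554833e-03  8.51835858e-01]
 [ 1.99365454e-03 -2.44468437e-01  9.69655201e-01 -1.61711183e+02]
 [ 0.00000000e+00  0.00000000e+00  0.00000000e+00  1.00000000e+00]]
```

Run:
```python
import cv2,numpy as np
a=cv2.imread("pics/scene0.png")[130:400,180:460];b=cv2.imread("pics/side0.png")[160:400,200:440]
a=cv2.resize(a,(400,386),interpolation=3);b=cv2.resize(b,(400,400),interpolation=3)
cv2.imwrite("pics/c1.png",np.hstack([a,b[:386]]))
```

```text
(no output)
```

View pics/c1.png

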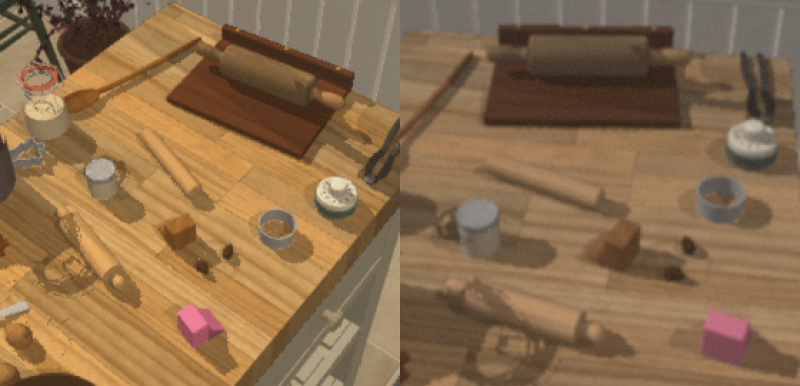

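View pics/wrist0.png

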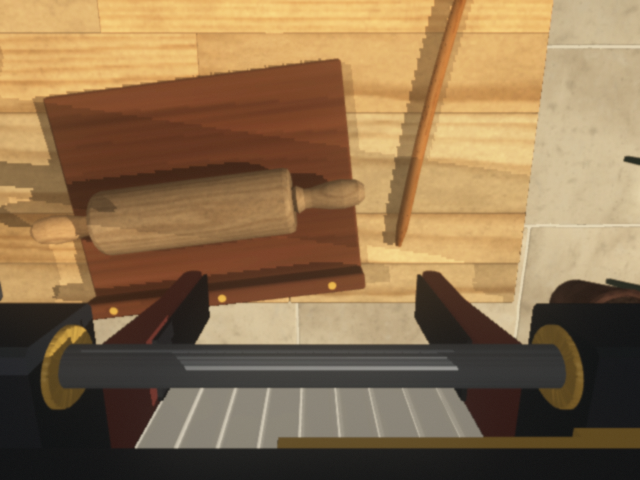

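The scene crop shows big pin on the board, then thin dowel at scene (302,244), tin (251,258), mid pin (241,306), cutter (375,290). There are two wedge candidates: brown at scene (304,294) / side (326,309), and pink at scene (320,359) / side (396,363). The brown wooden one fits the description, and the pink one is the look-alike to leave alone. This enlarged crop confirms that. The wrist view shows the board with its rail along the bottom (-y), yawed about 7°.

```bash
cat > h.py <<'E'
import numpy as np,cv2
from workcell import ctrl,cams
from scipy.spatial.transform import Rotation as R
np.set_printoptions(precision=1,suppress=True)
def snap(n,name=None):
    o=ctrl.get_obs(); d=cams.get_image(n)
    if n=="wrist":
        T=np.eye(4);T[:3,:3]=R.from_rotvec(o["orientation"]).as_matrix();T[:3,3]=o["ee_pos"];T=T@np.array(d["mount"])
        C,Rm=T[:3,3],T[:3,:3]
    else: C,Rm=np.array(d["xyz"]),R.from_rotvec(d["rotation"]).as_matrix()
    if name: cv2.imwrite(f"pics/{name}.png",d["image"][:,:,::-1])
    return dict(n=n,im=d["image"],K=np.array(d["camera_matrix"]),C=C,R=Rm)
def ray(v,p):
    r=v["R"]@np.linalg.inv(v["K"])@np.array([p[0],p[1],1.]); return r/np.linalg.norm(r)
def onz(v,p,z):
    r=ray(v,p); return v["C"]+r*(z-v["C"][2])/r[2]
def tri(vs,ps):
    A=np.zeros((3,3));b=np.zeros(3);rs=[]
    for v,p in zip(vs,ps):
        M=np.eye(3)-np.outer(ray(v,p),ray(v,p));A+=M;b+=M@v["C"]
    X=np.linalg.solve(A,b)
    return X,[round(float(np.linalg.norm(np.cross(ray(v,p),X-v["C"]))),1) for v,p in zip(vs,ps)]
def proj(v,X):
    q=v["K"]@(v["R"].T@(np.array(X)-v["C"])); return q[:2]/q[2]
def mask(v,t,i=0):
    c=cams.cut_out(v["n"],t)
    return [(x["p"],x["pixels"].astype(np.uint8)) for x in c]
def rect(m):
    c=max(cv2.findContours(m,cv2.RETR_EXTERNAL,cv2.CHAIN_APPROX_NONE)[0],key=cv2.contourArea)
    return cv2.minAreaRect(c)
def ends(m):
    b=cv2.boxPoints(rect(m)); 
    if np.linalg.norm(b[0]-b[1])>np.linalg.norm(b[1]-b[2]): b=np.roll(b,1,0)
    return (b[0]+b[1])/2,(b[2]+b[3])/2   # midpoints of the short sides
E
python3 - <<'E'
from h import *
S,D=snap("scene"),snap("side")
for t in ("big_pin_middle","mid_pin","thin_pin","wedge","spice_tin","round_cutter"):
    a=[b["rect"][:2] for b in cams.boxes_of("scene",t)];b=[b["rect"][:2] for b in cams.boxes_of("side",t)]
    for p in a:
        for q in b:
            X,r=tri([S,D],[p,q]); print(t,np.round(p),np.round(q),X,r)
W=snap("wrist")
for z,ps in ((14,[(45,98),(340,60)]),(40,[(95,318),(365,288),(90,303),(364,269)])):
    for p in ps: print(p,onz(W,p,z))
for p,m in mask(W,"big_pin_middle"): print(p,[onz(W,e,42) for e in ends(m)])
E
```

```text
big_pin_middle [369. 186.] [311. 194.] [533.6 -11.8  25.3] [6.5, 6.5]
big_pin_middle [369. 186.] [328. 307.] [466.7 168.3  26. ] [125.9, 125.9]
mid_pin [242. 302.] [329. 307.] [427.8 515.3 194.4] [5.2, 5.2]
mid_pin [242. 302.] [275. 345.] [526.5 440.5  20.7] [0.4, 0.4]
mid_pin [242. 302.] [392. 280.] [357.9 569.  304.9] [0.5, 0.5]
thin_pin [299. 246.] [288. 270.] [542.4 242.9  10.3] [2.3, 2.3]
wedge [321. 360.] [327. 308.] [390.7 396.8  11.4] [74.4, 74.4]
wedge [321. 360.] [397. 363.] [322.8 435.9   4.6] [2.2, 2.2]
wedge [304. 295.] [327. 308.] [451.1 336.3   7.2] [5.1, 5.1]
wedge [304. 295.] [397. 363.] [350.4 468.6 131.1] [55.6, 55.6]
spice_tin [251. 259.] [246. 297.] [598.6 342.1  20.3] [5.6, 5.6]
round_cutter [376. 290.] [394. 278.] [334.3 236.7  12. ] [1.0, 1.0]
(45, 98) [395.2  96.5  14. ]
(340, 60) [648.9 126.9  14. ]
(95, 318) [426.7 -97.   40. ]
(365, 288) [673.  -67.5  40. ]
(90, 303) [424.1 -82.3  40. ]
(364, 269) [671.5 -49.6  40. ]
0.91 [array([382.7, -15.8,  42. ]), array([669.2,  19.9,  42. ])]
```

Emit:
move_arm([
  [[1,0,0],0,0],
  [[1,0,0],0,0],
  [[1,0,0],0,0],
  [[1,0,0],0,0],
  [[1,0,0],0,0],
  [[1,0,0],0,0],
  [[1,0,0],0,0],
  [[1,0,0],0,0],
  [[0,0,0],0,0],
  [[0,0,0],0,0],
])

```text
t: 2.48
ee_pos: [624.8, 201.0, 222.5]
orientation: [2.219, 2.224, -0.0]
ft_force: [0.3, -0.6, -0.4]
width: 87.9
grasp_force: 0.0
```

Run:
```python
from h import *
W=snap("wrist","w1")
for t,z in (("mid_pin",18),("thin_pin",14),("wedge",20),("spice_tin",48),("round_cutter",13),("big_pin_middle",42)):
    for p,m in mask(W,t):
        a,b=[onz(W,e,z) for e in ends(m)]
        print(t,round(p,2),ends(m),a,b,(a+b)/2,np.linalg.norm(a-b),np.degrees(np.arctan2(b[1]-a[1],b[0]-a[0])))
```

```text
thin_pin 0.75 (array([136.6, 138.2], dtype=float32), array([303. , 189.4], dtype=float32)) [470.4 263.4  14. ] [617.  218.6  14. ] [543.7 241.   14. ] 153.25267065668862 -16.99054818163046
thin_pin 0.71 (array([54.7, 29.1], dtype=float32), array([145.3,  62.2], dtype=float32)) [411.4 351.1  14. ] [484.1 325.7  14. ] [447.8 338.4  14. ] 77.0460687700122 -19.228132795346784
wedge 0.67 (array([55. , 29.8], dtype=float32), array([145.6,  61.8], dtype=float32)) [415.  349.3  20. ] [486.7 325.1  20. ] [450.9 337.2  20. ] 75.57754888820047 -18.60461706033804
spice_tin 0.77 (array([276.,   2.], dtype=float32), array([276.,  74.], dtype=float32)) [598.1 362.1  48. ] [597.2 312.1  48. ] [597.6 337.1  48. ] 49.99216937236756 -91.07801557661774
round_cutter 0.73 (array([ 15., 132.], dtype=float32), array([ 15., 191.], dtype=float32)) [363.3 268.4  13. ] [354.1 216.3  13. ] [358.7 242.3  13. ] 52.93992404963161 -99.94810627769583
big_pin_middle 0.86 (array([136. , 417.5], dtype=float32), array([357. , 417.5], dtype=float32)) [454.5  -0.5  42. ] [669.5   0.4  42. ] [562.   -0.1  42. ] 215.01579590880576 0.24133169762561857
```

View pics/w1.png

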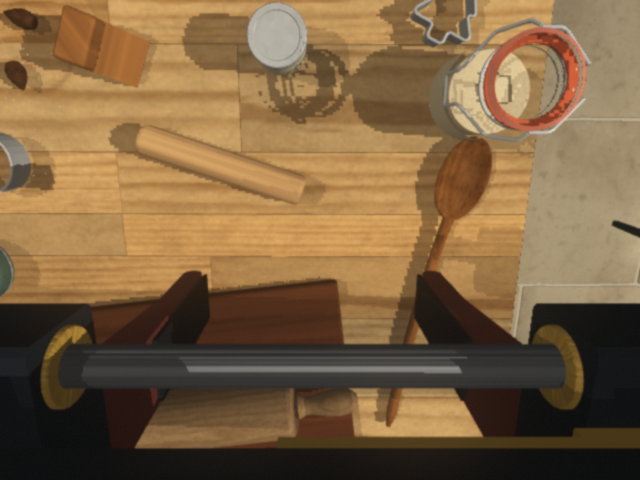

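Wrist view from y=201: brown wedge at (100,47), tin (277,37), thin pin from (136,138) to (303,189) and the board's open edge at (220,285). First I'll push the big pin to the rail with open fingers, closing line parallel to the rail.

Emit:
move_arm([
  [[-0.72,-0.5,0.98],0,0],
  [[-0.72,-0.5,0.98],0,0],
  [[-0.72,-0.5,0.98],0,0],
  [[-0.72,-0.5,0.98],0,0],
  [[-0.72,-0.5,0.98],0,0],
  [[-0.72,-0.5,0.98],0,0],
  [[-0.72,-0.5,0.98],0,0],
  [[-0.72,-0.5,0.98],0,0],
  [[0,0,0],-0.71,0],
  [[0,0,0],-0.71,0],
  [[-0.2,0,0],0,0],
  [[-0.2,0,0],0,0],
  [[-0.2,0,0],0,0],
  [[-0.2,0,0],0,0],
  [[-0.2,0,0],0,0],
  [[-0.2,0,0],0,0],
  [[-0.2,0,0],0,0],
  [[-0.2,0,0],0,0],
  [[-0.2,0,0],0,0],
  [[-0.1,0,0],0,0],
])

```text
t: 4.5
ee_pos: [530.9, 8.2, 26.7]
orientation: [2.08, 2.354, -0.0]
ft_force: [-0.2, 0.0, 0.5]
width: 87.8
grasp_force: 0.0
```

Emit:
move_arm([
  [[-0.2,0,0],0,0],
  [[-0.2,0,0],0,0],
  [[0,0,0],0,0],
  [[0,0,0],0,0],
])

```text
t: 4.83
ee_pos: [532.1, -1.3, 26.7]
orientation: [2.08, 2.354, -0.0]
ft_force: [-0.0, -0.6, -0.4]
width: 87.9
grasp_force: 0.0
```

Emit:
move_arm([
  [[-0.1,0,0],0,0],
  [[-0.1,0,0],0,0],
  [[-0.1,0,0],0,0],
  [[0,0,0],0,0],
  [[0,0,0],0,0],
])

```text
t: 5.25
ee_pos: [532.2, -2.6, 26.7]
orientation: [-2.078, -2.349, -0.006]
ft_force: [-0.8, 40.3, 3.9]
width: 88.0
grasp_force: 20.2
```

Run:
```python
from h import *
snap("side","s2"); a=cv2.imread("pics/s2.png")[160:280,220:420]
cv2.imwrite("pics/c2.png",cv2.resize(a,None,fx=4,fy=4,interpolation=cv2.INTER_CUBIC))
```

```text
(no output)
```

View pics/c2.png

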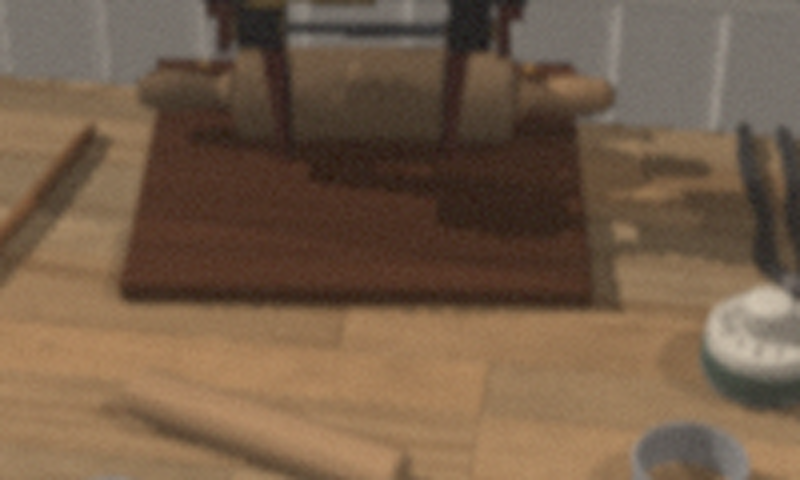

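The side crop shows the big pin flush against the rail, at 40 N push. Next I'll back off, rise and look at the mid pin and the wedge.

Emit:
move_arm([
  [[0.2,0,0],0,0],
  [[0.5,0,-0.2],0,0],
  [[0.9,0,-1],0,0],
  [[1,0.2,-1],0,0],
  [[1,0.2,-1],0,0],
  [[1,0.2,-1],0,0],
  [[1,0.2,-1],0,0],
  [[1,0.2,-1],0,0],
  [[1,0.2,-1],0,0],
  [[1,0.2,-0.6],0,0],
  [[1,0.2,0],0,0],
  [[1,0.2,0],0,0],
  [[1,0.2,0],0,0],
  [[1,0.2,0],0,0],
  [[1,0.2,0],0,0],
  [[0.5,0,0],0,0],
  [[0,0,0],0,0],
  [[0,0,0],0,0],
])

```text
t: 6.8
ee_pos: [548.3, 348.5, 221.4]
orientation: [2.078, 2.356, -0.002]
ft_force: [-0.1, -0.4, -1.2]
width: 87.7
grasp_force: 0.0
```

Run:
```python
from h import *
W=snap("wrist","w3")
for t,z in (("mid_pin",18),("thin_pin",14),("wedge",20),("spice_tin",48)):
    for p,m in mask(W,t):
        a,b=[onz(W,e,z) for e in ends(m)]
        print(t,round(p,2),*ends(m),a,b,(a+b)/2,np.linalg.norm(a-b),np.degrees(np.arctan2(b[1]-a[1],b[0]-a[0])))
print(ctrl.get_obs()["ee_pos"])
```

```text
mid_pin 0.58 [202.3  61.6] [390.9 139.8] [442.4 460.7  18. ] [608.9 418.   18. ] [525.6 439.3  18. ] 171.8939037940832 -14.41173777288179
thin_pin 0.67 [223.1 286. ] [365.  346.8] [473.2 263.   14. ] [618.6 216.4  14. ] [545.9 239.7  14. ] 152.6220693796635 -17.78223079119262
wedge 0.66 [15.3 53.8] [96.7 87.7] [289.4 447.3  20. ] [356.1 429.1  20. ] [322.8 438.2  20. ] 69.05686118212049 -15.304917035787962
wedge 0.63 [172.6 196.9] [232.6 224.2] [423.3 344.5  20. ] [478.5 326.3  20. ] [450.9 335.4  20. ] 58.1526890859655 -18.203193137871477
spice_tin 0.81 [343.5 207.5] [386. 250.] [573.7 358.8  48. ] [614.9 327.   48. ] [594.3 342.9  48. ] 52.025879550098686 -37.61600947126235
[549.1 347.5 221.8]
```

View pics/w3.png

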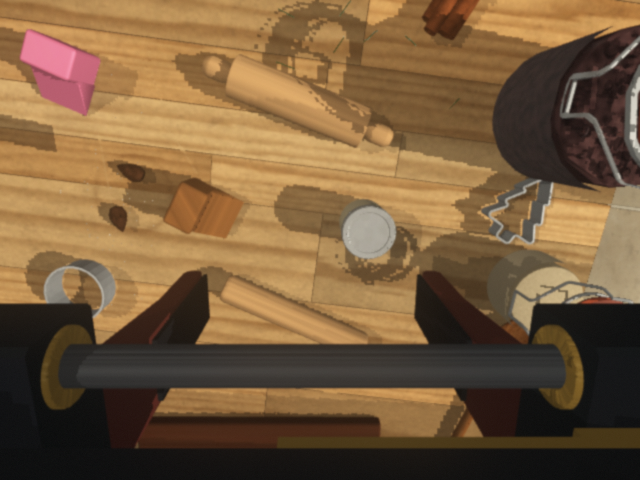

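w3: mid pin from (202,62) to (391,140), so its centre is (525.6,439.3) at -14.4°. That agrees with the scene/side triangulation, where z≈20. The brown wedge at (203,208) has its block to the left and its toe to the right; the pink one at (60,70) stays. Now I'll move over the mid pin.

Emit:
move_arm([
  [[0.94,-0.12,0],0,0],
  [[0.94,-0.12,0],0,0],
  [[0.94,-0.12,0],0,0],
  [[0.94,-0.12,0],0,0],
  [[0,0,0],-0.98,0],
  [[0,0,0],-0.98,0],
  [[0,0,0],-0.98,0],
  [[0,0,0],-0.98,0],
  [[0,0,0],-0.98,0],
  [[0,0,0],-0.98,0],
  [[0,0,0],-0.98,0],
  [[0,0,0],-0.98,0],
  [[0,0,0],-0.98,0],
  [[0,0,0],-0.98,0],
  [[0,0,0],-0.98,0],
  [[0,0,0],-0.98,0],
  [[0,0,0],-0.98,0],
  [[0,0,0],-0.98,0],
  [[0,0,1],0,0],
  [[0,0,1],0,0],
])

```text
t: 8.72
ee_pos: [526.9, 440.5, 173.2]
orientation: [0.392, 3.114, 0.005]
ft_force: [-0.0, 0.3, -0.1]
width: 87.7
grasp_force: 0.0
```

Run:
```python
from h import *
o=ctrl.get_obs();M=R.from_rotvec(o["orientation"]).as_matrix()
print(o["ee_pos"],o["qpos"].round(2),"tool y yaw",np.degrees(np.arctan2(M[1,1],M[0,1])),"off in tool",(M.T@(np.array([525.6,439.3,3])-o["ee_pos"]))/25)
```

```text
[526.9 440.5 173.2] [ 0.7  0.6  1.5 -0.   1.1 -0.6] tool y yaw 75.6617987149244 off in tool [ 0.1 -0.1  6.8]
```

Emit:
move_arm([
  [[0,0,1],0,0],
  [[0,0,1],0,0],
  [[0,0,1],0,0],
  [[0,0,1],0,0],
  [[0,0,1],0,0],
  [[0,0,1],0,0],
  [[0,0,0.7],0,0],
  [[0,0,0],0,0],
  [[0,0,0],0,1],
  [[0,0,0],0,1],
  [[0,0,0],0,1],
  [[0,0,0],0,1],
  [[0,0,0],0,1],
  [[0,0,0],0,1],
  [[0,0,0],0,1],
  [[0,0,0],0,1],
])

```text
t: 10.05
ee_pos: [525.5, 440.6, 4.3]
orientation: [0.391, 3.117, 0.0]
ft_force: [-0.2, 0.5, -0.3]
width: 38.1
grasp_force: 0.0
```

Emit:
move_arm([
  [[0,0,0],0,1],
  [[0,0,0],0,1],
  [[0,0,0],0,1],
  [[0,0,-0.5],0,1],
  [[0,0,-1],0,1],
  [[0,0,-1],0,1],
  [[0,0,-1],0,1],
  [[0,0,-1],0,1],
  [[0,0,-1],0,1],
  [[0,0,0],-1,1],
  [[0,0,0],-1,1],
  [[0,0,0],-1,1],
  [[0,0,0],-1,1],
  [[0,0,0],-0.3,1],
])

```text
t: 11.22
ee_pos: [525.3, 440.5, 142.5]
orientation: [-0.205, 3.135, 0.0]
ft_force: [-0.4, -0.6, -1.8]
width: 35.4
grasp_force: 30.0
```

```bash
cat >> h.py <<'E'
N=np.radians(7.1); U=np.array([np.cos(N),np.sin(N)]);V=np.array([-np.sin(N),np.cos(N)])
# board origin: n = -50.4 from the rail push; along-x from open-edge corners
O=np.array([534.,13.]); O=O+V*(-50.4-V@O)
def off(bx,by,z):
    o=ctrl.get_obs();M=R.from_rotvec(o["orientation"]).as_matrix()
    X=np.append(O+bx*U+by*V,z)
    print(o["ee_pos"],"width",o["width"],"yaw",np.degrees(np.arctan2(M[1,1],M[0,1])),"board",(o["ee_pos"][:2]-O)@U,(o["ee_pos"][:2]-O)@V,"target",X,"tool units",((M.T@(X-o["ee_pos"]))/25).round(2))
E
python3 -c "
from h import *
off(0,45,18)"
```

```text
[525.3 440.5 142.5] width 35.39181300358616 yaw 97.46525921835716 board 44.23000544976008 422.55407273260636 target [528.1  60.3  18. ] tool units [  1.9 -15.1   5. ]
```

Emit:
move_arm([
  [[0.12,-0.95,0],0,1],
  [[0.12,-0.95,0],0,1],
  [[0.12,-0.95,0],0,1],
  [[0.12,-0.95,0],0,1],
  [[0.12,-0.95,0],0,1],
  [[0.12,-0.95,0],0,1],
  [[0.12,-0.95,0],0,1],
  [[0.12,-0.95,0],0,1],
  [[0.12,-0.95,0],0,1],
  [[0.12,-0.95,0],0,1],
  [[0.12,-0.95,0],0,1],
  [[0.12,-0.95,0],0,1],
  [[0.12,-0.95,0],0,1],
  [[0.12,-0.95,0],0,1],
  [[0.12,-0.95,0],0,1],
  [[0.1,-0.85,0],0,1],
  [[0,0,1],0,1],
  [[0,0,1],0,1],
  [[0,0,1],0,1],
  [[0,0,1],0,1],
])

```text
t: 12.88
ee_pos: [526.1, 59.8, 41.6]
orientation: [-0.196, 3.134, 0.0]
ft_force: [-0.7, 0.4, -0.9]
width: 35.3
grasp_force: 30.0
```

Emit:
move_arm([
  [[0,0,0.5],0,1],
  [[0,0,0.35],0,1],
  [[0,0,0],0,1],
  [[0,0,0],0,1],
])

```text
t: 13.22
ee_pos: [526.0, 60.2, 20.9]
orientation: [-0.197, 3.135, 0.0]
ft_force: [0.0, -0.3, -0.7]
width: 35.2
grasp_force: 30.0
```

```bash
python3 -c "
from h import *
off(0,45,18);print(ctrl.get_obs()['ft_force'])"
```

```text
[526.   60.2  20.9] width 35.207352918360776 yaw 97.2061837754134 board -2.0715393465902308 45.087945796705874 target [528.1  60.3  18. ] tool units [-0.1 -0.   0.1]
[ 0.  -0.3 -0.7]
```

Emit:
move_arm([
  [[0,0,0.1],0,1],
  [[0,0,0],0,1],
  [[0,0,0],0,0.2],
  [[0,0,0],0,0.2],
  [[0,0,0],0,0.2],
  [[0,0,0],0,0.2],
  [[0,0,0],0,0.2],
  [[0,0,0],0,0.2],
  [[0,0,-0.5],0,0.2],
  [[0,0,-1],0,0.2],
  [[0,0,-1],0,0.2],
  [[0,0,-1],0,0.2],
  [[0,0,0],1,0.2],
  [[0,0,0],1,0.2],
  [[0,0,0],1,0.2],
  [[0,0,0],1,0.2],
  [[0,0,0],1,0.2],
  [[0,0,0],1,0.2],
  [[0,0,0],1,0.2],
  [[0,0,0],1,0.2],
])

```text
t: 14.88
ee_pos: [525.7, 60.1, 106.3]
orientation: [0.893, 3.011, 0.0]
ft_force: [0.6, 0.3, 0.3]
width: 70.0
grasp_force: 0.0
```

Emit:
move_arm([
  [[0,0,0],1,0],
  [[0,0,0],1,0],
  [[0,0,0],1,0],
  [[0,0,0],1,0],
  [[0,0,0],1,0],
  [[0,0,0],1,0],
  [[0,0,0],1,0],
  [[0,0,0],1,0],
  [[0,0,0],1,0],
  [[0,0,0],1,0],
  [[1,0,0],0,0],
  [[1,0,0],0,0],
  [[0,0,0],0,0],
  [[0,0,0],0,0],
])

```text
t: 16.05
ee_pos: [519.4, 110.4, 106.2]
orientation: [2.075, 2.359, 0.001]
ft_force: [0.3, -0.7, -0.7]
width: 87.8
grasp_force: 0.0
```

Run:
```python
from h import *
off(0,100,24);W=snap("wrist","w4")
for t,z in (("mid_pin",32),("thin_pin",14)):
    for p,m in mask(W,t):
        a,b=[onz(W,e,z) for e in ends(m)];c=((a+b)/2)[:2]
        print(t,round(p,2),*ends(m),a,b,c,(c-O)@U,(c-O)@V,np.linalg.norm(a-b),np.degrees(np.arctan2(b[1]-a[1],b[0]-a[0])))
```

```text
[519.4 110.4 106.2] width 87.79785091028546 yaw 7.3277450237162824 board -2.4843880486722654 95.77332812491917 target [521.3 114.9  24. ] tool units [0.2 0.1 3.3]
mid_pin 0.93 [198. 320.] [425. 320.] [455.   54.7  32. ] [596.2  73.   32. ] [525.6  63.9] -2.0463109343131265 48.81380153380335 142.42298053565543 7.385305309884366
thin_pin 0.62 [289.6 -24.3] [504.3  87.2] [488.3 258.5  14. ] [619.8 216.9  14. ] [554.1 237.7] 47.708747557422676 217.78246621221197 137.9158774633742 -17.56682537947047
```

View pics/w4.png

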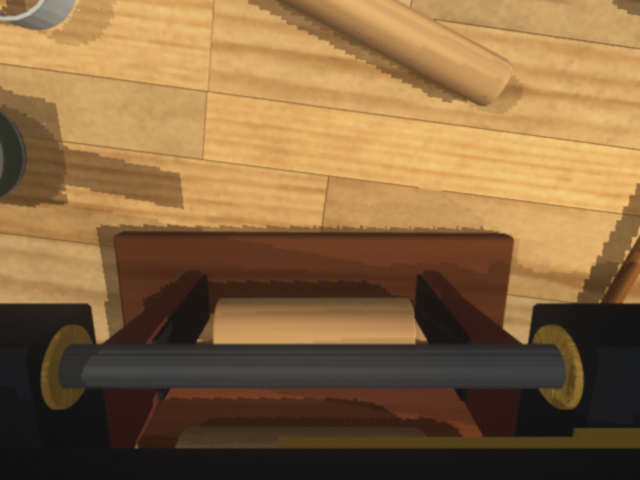

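The wrist view shows the mid pin at (313,320), centred and parallel on the board, whose corners are at (115,235) and (513,234). Now I'll roll it against the big pin.

Emit:
move_arm([
  [[0,0,0.82],0,0],
  [[0,0,0.82],0,0],
  [[0,0,0.82],0,0],
  [[0,0,0.82],0,0],
  [[-0.2,0,0],0,0],
  [[-0.2,0,0],0,0],
  [[-0.2,0,0],0,0],
  [[-0.2,0,0],0,0],
  [[-0.2,0,0],0,0],
  [[-0.2,0,0],0,0],
  [[-0.2,0,0],0,0],
  [[-0.2,0,0],0,0],
  [[-0.2,0,0],0,0],
  [[-0.2,0,0],0,0],
  [[-0.2,0,0],0,0],
  [[-0.2,0,0],0,0],
  [[-0.2,0,0],0,0],
  [[-0.1,0,0],0,0],
  [[-0.1,0,0],0,0],
  [[-0.1,0,0],0,0],
])

```text
t: 17.87
ee_pos: [528.5, 37.5, 23.4]
orientation: [-2.078, -2.356, 0.0]
ft_force: [-0.6, -0.5, -0.5]
width: 87.6
grasp_force: 0.0
```

Emit:
move_arm([
  [[-0.1,0,0],0,0],
  [[-0.1,0,0],0,0],
  [[0,0,0],0,0],
  [[0,0,0],0,0],
])

```text
t: 18.2
ee_pos: [529.1, 32.8, 23.4]
orientation: [-2.078, -2.356, -0.0]
ft_force: [1.3, 0.9, -0.4]
width: 87.7
grasp_force: 0.5
```

```bash
python3 -c "
from h import *
off(0,18.9,24)"
```

```text
[529.1  32.8  23.4] width 87.68458681824066 yaw 7.1931881168117915 board -2.381484967702591 17.56822160469178 target [531.3  34.4  24. ] tool units [ 0.1  0.1 -0. ]
```

Emit:
move_arm([
  [[-0.1,0,0],0,0],
  [[0,0,0],0,0],
  [[0,0,0],0,0],
  [[0,0,0],0,0],
])

```text
t: 18.53
ee_pos: [529.2, 32.4, 23.3]
orientation: [-2.078, -2.354, -0.002]
ft_force: [-0.6, 15.3, -0.5]
width: 88.2
grasp_force: 7.6
```

Emit:
move_arm([
  [[0.2,0,0],0,0],
  [[0.6,0,-0.5],0,0],
  [[0.9,0.2,-0.9],0,0],
  [[0.9,0.2,-0.9],0,0],
  [[0.9,0.25,-0.9],0,0],
  [[0.9,0.2,-0.8],0,0],
  [[0.9,0.2,0],0,0],
  [[1,0.2,0],0,0],
  [[1,0.2,0],0,0],
  [[0.9,0.2,0],0,0],
  [[0,0,0],-0.94,0],
  [[0,0,0],-0.94,0],
  [[0,0,0],-0.94,0],
  [[0,0,0],-0.94,0],
  [[0,0,0],-0.94,0],
  [[0,0,0],-0.94,0],
  [[0,0,0],-0.94,0],
  [[0,0,0],-0.94,0],
  [[0,0,0],-0.94,0],
  [[0,0,0],-0.94,0],
])

```text
t: 20.2
ee_pos: [544.5, 238.6, 123.3]
orientation: [0.959, 2.992, -0.001]
ft_force: [-0.5, 0.2, -1.0]
width: 87.7
grasp_force: 0.0
```

Emit:
move_arm([
  [[0,0,0],-0.94,0],
  [[0,0,0],-0.94,0],
  [[0,0,0],-0.94,0],
  [[0,0,0],-0.94,0],
  [[0,0,0],0,0],
  [[0,0,0],0,0],
])

```text
t: 20.7
ee_pos: [544.6, 238.7, 123.4]
orientation: [0.468, 3.107, -0.001]
ft_force: [0.4, 0.0, 1.2]
width: 88.0
grasp_force: 0.0
```

Run:
```python
from h import *
p=np.array([544.5,240.5])-O
off(p@U,p@V,3)
W=snap("wrist")
for p,m in mask(W,"thin_pin"):
        a,b=[onz(W,e,14) for e in ends(m)]
        print(round(p,2),*ends(m),a,b,(a+b)/2,np.linalg.norm(a-b),np.degrees(np.arctan2(b[1]-a[1],b[0]-a[0])))
```

```text
[544.6 238.7 123.4] width 87.96982584316294 yaw 72.87810784695645 board 38.386947728340246 220.00199594906795 target [544.5 240.5   3. ] tool units [0.  0.1 4.8]
0.61 [311.3 341.1] [316.7 118.8] [621.  214.4  14. ] [473.  263.6  14. ] [547. 239.  14.] 155.97954890501376 161.62177679207716
```

Emit:
move_arm([
  [[0,0.05,1],0,0],
  [[0,0,1],0,0],
  [[0,0,1],0,0],
  [[0,0,1],0,0],
  [[0,0,0.8],0,0],
  [[0,0,0],0,0],
  [[0,0,0],0,1],
  [[0,0,0],0,1],
  [[0,0,0],0,1],
  [[0,0,0],0,1],
  [[0,0,0],0,1],
  [[0,0,0],0,1],
  [[0,0,0],0,1],
  [[0,0,0],0,1],
  [[0,0,0],0,1],
  [[0,0,0],0,1],
  [[0,0,0],0,1],
  [[0,0,0],0,1],
  [[0,0,0],0,1],
])

```text
t: 22.38
ee_pos: [545.0, 240.1, 3.5]
orientation: [0.464, 3.107, 0.0]
ft_force: [0.8, 0.7, 1.0]
width: 27.2
grasp_force: 29.9
```

Emit:
move_arm([
  [[0,0,-0.5],0,1],
  [[0,0,-1],0,1],
  [[0,0,-1],0,1],
  [[0,0,-1],0,1],
  [[0,0,-1],0,1],
  [[0,0,0],-0.98,1],
  [[0,0,0],-0.98,1],
  [[0,0,0],-0.98,1],
  [[0,0,0],-0.98,1],
  [[0,0,0],-0.98,1],
  [[0,0,0],0,1],
])

```text
t: 23.3
ee_pos: [545.0, 240.0, 116.8]
orientation: [-0.21, 3.134, 0.0]
ft_force: [0.0, 0.6, -0.7]
width: 27.3
grasp_force: 29.9
```

```bash
python3 -c "
from h import *
off(0,62,18)"
```

```text
[545.  240.  116.8] width 27.345112343708234 yaw 97.66901001961547 board 38.95629434475032 221.17966073871344 target [526.   77.2  18. ] tool units [ 1.6 -6.3  4. ]
```

Emit:
move_arm([
  [[0.22,-0.9,0],0.1,1],
  [[0.22,-0.9,0],0,1],
  [[0.22,-0.9,0],0,1],
  [[0.22,-0.9,0],0,1],
  [[0.22,-0.9,0],0,1],
  [[0.22,-0.9,0],0,1],
  [[0.22,-0.9,0],0,1],
  [[0,0,1],0,1],
  [[0,0,1],0,1],
  [[0,0,1],0,1],
  [[0,0,0.6],0,1],
  [[0,0,0.3],0,1],
  [[0,0,0],0,1],
  [[0,0,0],0,1],
])

```text
t: 24.47
ee_pos: [526.4, 79.0, 18.7]
orientation: [-0.189, 3.136, 0.0]
ft_force: [0.6, -0.1, 0.4]
width: 27.4
grasp_force: 30.0
```

```bash
python3 -c "
from h import *
off(0,62,18)"
```

```text
[526.4  79.   18.7] width 27.43535827231381 yaw 96.91412519525338 board 0.6273636430177474 63.7781777626776 target [526.   77.2  18. ] tool units [ 0.  -0.1  0. ]
```

Emit:
move_arm([
  [[0,0,0],0,0.4],
  [[0,0,0],0,0.4],
  [[0,0,0],0,0.4],
  [[0,0,0],0,0.4],
  [[0,0,0],0,0.4],
  [[0,0,-0.5],0,0.4],
  [[0,0,-1],0,0.4],
  [[0,0,-1],0,0.4],
  [[0,0,-1],0,0.4],
  [[0,0,0],1,0.4],
  [[0,0,0],1,0],
  [[0,0,0],1,0],
  [[0,0,0],1,0],
  [[0,0,0],1,0],
  [[0,0,0],1,0],
  [[0,0,0],1,0],
  [[0,0,0],1,0],
  [[0,0,0],1,0],
  [[0,0,0],1,0],
  [[0,0,0],1,0],
])

```text
t: 26.13
ee_pos: [526.2, 79.0, 106.9]
orientation: [1.284, 2.867, 0.0]
ft_force: [0.2, 0.1, -0.0]
width: 87.5
grasp_force: 0.0
```

Emit:
move_arm([
  [[0,0,0],1,0],
  [[0,0,0],1,0],
  [[0,0,0],1,0],
  [[0,0,0],1,0],
  [[0,0,0],1,0],
  [[0,0,0],1,0],
  [[0,0,0],1,0],
  [[1,0,0],0,0],
  [[0.9,0,0],0,0],
  [[0,0,0],0,0],
  [[0,0,0],0,0],
])

```text
t: 27.05
ee_pos: [520.4, 126.8, 106.7]
orientation: [2.079, 2.355, 0.001]
ft_force: [0.1, -0.6, -0.2]
width: 87.9
grasp_force: 0.0
```

Run:
```python
from h import *
off(0,110,20);W=snap("wrist")
for t,z in (("thin_pin",28),("mid_pin",32),):
    for p,m in mask(W,t):
        a,b=[onz(W,e,z) for e in ends(m)];c=((a+b)/2)[:2]
        print(t,round(p,2),*ends(m),(c-O)@U,(c-O)@V,np.linalg.norm(a-b),np.degrees(np.arctan2(b[1]-a[1],b[0]-a[0])))
```

```text
[520.4 126.8 106.7] width 87.90111240140398 yaw 7.1213461530321975 board 0.5499181624976739 111.86996345605571 target [520.1 124.8  20. ] tool units [-0.1 -0.   3.5]
thin_pin 0.71 [199.2 318.1] [424.2 320.5] 1.0052609463326885 63.24540314299531 143.81841207664883 6.508743636928489
mid_pin 0.71 [179.9 422.7] [436.9 418.2] -1.3797469355273673 -8.762550414264766 172.9460054571507 8.393279524695954
mid_pin 0.35 [189.  446.5] [202.  446.5] -78.60653854683672 -29.65505890864408 8.915515126394649 7.2118275828094
```

Emit:
move_arm([
  [[0,0,0.86],0,0],
  [[0,0,0.86],0,0],
  [[0,0,0.86],0,0],
  [[0,0,0.86],0,0],
  [[-0.2,0,0],0,0],
  [[-0.2,0,0],0,0],
  [[-0.2,0,0],0,0],
  [[-0.2,0,0],0,0],
  [[-0.2,0,0],0,0],
  [[-0.2,0,0],0,0],
  [[-0.2,0,0],0,0],
  [[-0.2,0,0],0,0],
  [[-0.2,0,0],0,0],
  [[-0.2,0,0],0,0],
  [[-0.2,0,0],0,0],
  [[-0.1,0,0],0,0],
  [[-0.1,0,0],0,0],
  [[-0.1,0,0],0,0],
  [[0,0,0],0,0],
  [[0,0,0],0,0],
])

```text
t: 28.87
ee_pos: [528.0, 64.1, 19.9]
orientation: [-2.082, -2.353, 0.0]
ft_force: [0.6, 0.6, 0.7]
width: 87.5
grasp_force: 0.0
```

Emit:
move_arm([
  [[-0.1,0,0],0,0],
  [[0,0,0],0,0],
  [[0,0,0],0,0],
])

```text
t: 29.12
ee_pos: [528.3, 61.6, 19.9]
orientation: [-2.082, -2.353, 0.0]
ft_force: [0.3, -0.2, 0.2]
width: 88.0
grasp_force: 0.0
```

```bash
python3 -c "
from h import *
off(0,47,20)"
```

```text
[528.3  61.6  19.9] width 87.97671540001203 yaw 7.001685444033556 board 0.37040837646963176 46.254634313469325 target [527.9  62.3  20. ] tool units [ 0. -0. -0.]
```

Emit:
move_arm([
  [[-0.1,0,0],0,0],
  [[0,0,0],0,0],
  [[0,0,0],0,0],
])

```text
t: 29.37
ee_pos: [528.5, 60.3, 20.0]
orientation: [-2.081, -2.352, -0.002]
ft_force: [-1.8, 9.0, 0.3]
width: 87.7
grasp_force: 4.5
```

Emit:
move_arm([
  [[0.2,0,0],0,0],
  [[0.6,0,-0.5],0,0],
  [[0.9,-0.2,-0.9],0,0],
  [[0.9,-0.2,-0.9],0,0],
  [[0.9,-0.2,-0.9],0,0],
  [[0.9,-0.2,-0.9],0,0],
  [[0.9,-0.2,-0.9],0,0],
  [[1,-0.2,-0.9],0,0],
  [[1,-0.2,0],0,0],
  [[1,-0.2,0],0,0],
  [[1,-0.4,0],0,0],
  [[0,0,0],0,0],
  [[0,0,0],0,0],
])

```text
t: 30.45
ee_pos: [450.0, 284.6, 167.4]
orientation: [2.078, 2.356, -0.0]
ft_force: [0.5, 0.6, -0.4]
width: 88.0
grasp_force: 0.0
```

Run:
```python
from h import *
W=snap("wrist","w5")
print(ctrl.get_obs()["ee_pos"])
for p,m in mask(W,"wedge"):
    print(p,rect(m)); 
    x,y,w,h=cv2.boundingRect(m);print(x,y,w,h)
    if x+w/2>150 and y<400:
        np.save("m.npy",m)
im=cv2.imread("pics/w5.png");cv2.imwrite("pics/c5.png",im[40:300,80:400][:, :].repeat(2,0).repeat(2,1))
```

```text
[450.4 283.9 167.3]
0.87 ((158.5, 19.5), (39.0, 65.0), 90.0)
126 0 66 40
0.69 ((321.29998779296875, 154.89999389648438), (69.31810760498047, 60.37383270263672), 26.56505012512207)
280 115 83 77
```

View pics/c5.png

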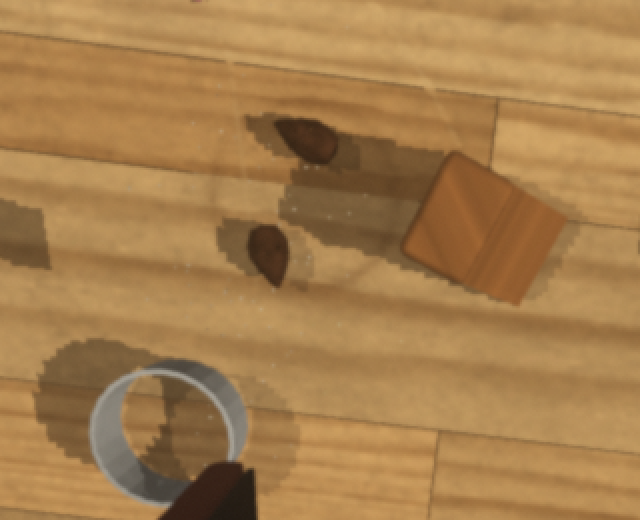

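The crop shows the brown wedge: block top corners at wrist (306,116) and (281,164), toe ends at (365,150) and (339,192). The cutter is at lower left.

Run:
```python
from h import *
o=ctrl.get_obs()
W=snap("wrist")
P=lambda p,z:onz(W,p,z)[:2]
b1,b2,f1,f2=P((306.5,116),42),P((281,164),42),P((337,132),42),P((314,183),42)
t1,t2=P((365,150),.5),P((339.5,192),.5)
print(b1,b2,f1,f2,t1,t2)
print("back width",np.linalg.norm(b1-b2),"top len",np.linalg.norm((b1+b2-f1-f2)/2),"toe width",np.linalg.norm(t1-t2),"toe to back",np.linalg.norm((b1+b2-t1-t2)/2))
d=(b1+b2-t1-t2)/2; print("wedge x yaw",np.degrees(np.arctan2(d[1],d[0])),[np.degrees(np.arctan2(*(q)[::-1])) for q in (b1-b2,t1-t2)])
c=(b1+b2+f1+f2)/4; print("block centre",c, "from toe/back",(b1+b2)/2-13*d/np.linalg.norm(d),(t1+t2)/2+39*d/np.linalg.norm(d))
```

```text
[437.8 360.3] [424.1 326.5] [459.7 352.5] [448.4 316.2] [485.8 342.2] [470.5 306.9]
back width 36.53082600501327 top len 24.784550154851654 toe width 38.45359493491213 toe to back 50.779405476143666
wedge x yaw 158.17724640773125 [np.float64(67.92239128846677), np.float64(66.56562368183235)]
block centre [442.5 338.9] from toe/back [443.  338.6] [441.9 339. ]
```

Emit:
move_arm([
  [[0.75,0,0],0,0],
  [[0.75,-0.05,0],0,0],
  [[0.72,0,0],0,0],
  [[0,0,0],-0.94,0],
  [[0,0,0],-0.94,0],
  [[0,0,0],-0.94,0],
  [[0,0,0],-0.94,0],
  [[0,0,0],-0.94,0],
  [[0,0,0],-0.94,0],
  [[0,0,0],-0.94,0],
  [[0,0,0],-0.94,0],
  [[0,0,0],-0.94,0],
  [[0,0,0],-0.94,0],
  [[0,0,0],-0.94,0],
  [[0,0,0],-0.94,0],
  [[0,0,0],-0.94,0],
  [[0,0,1],0,0],
  [[0,0,1],0,0],
  [[0,0,1],0,0],
])

```text
t: 32.18
ee_pos: [443.8, 337.9, 92.0]
orientation: [0.599, 3.083, 0.002]
ft_force: [0.1, 0.7, 0.2]
width: 87.8
grasp_force: 0.0
```

Run:
```python
from h import *
p=np.array([442.5,338.9])-O
off(p@U,p@V,11)
```

```text
[443.8 337.9  92. ] width 87.84228233034887 yaw 68.00311709284682 board -49.38562946409378 330.8736134724815 target [442.5 338.9  11. ] tool units [0.1 0.  3.2]
```

Emit:
move_arm([
  [[0.06,0,1],0,0],
  [[0,0,1],0,0],
  [[0,0,0.8],0,0],
  [[0,0,0.4],0,0],
  [[0,0,0],0,1],
  [[0,0,0],0,1],
  [[0,0,0],0,1],
  [[0,0,0],0,1],
  [[0,0,0],0,1],
  [[0,0,0],0,1],
  [[0,0,0],0,1],
  [[0,0,0],0,1],
  [[0,0,0],0,1],
  [[0,0,0],0,1],
  [[0,0,0],0,1],
])

```text
t: 33.43
ee_pos: [441.5, 339.6, 12.9]
orientation: [0.596, 3.084, 0.001]
ft_force: [-0.3, 0.0, 6.1]
width: 39.9
grasp_force: 30.0
```

Emit:
move_arm([
  [[0,0,-0.5],0,1],
  [[0,0,-1],0,1],
  [[0,0,-1],0,1],
  [[0,0,-1],0,1],
  [[0,0,0],0.94,1],
  [[0,0,0],0.94,1],
  [[0,0,0],0.94,1],
  [[0,0,0],0.94,1],
  [[0,0,0],0.94,1],
  [[0,0,0],0.94,1],
  [[0,0,0],0.94,1],
  [[0,0,0],0.94,1],
  [[0,0,0],0.94,1],
  [[0,0,0],0.94,1],
  [[0,0,0],0.94,1],
  [[0,0,0],0.94,1],
  [[0,0,0],0.94,1],
  [[0,0,0],0,1],
])

```text
t: 34.93
ee_pos: [441.1, 339.2, 100.4]
orientation: [-2.085, -2.35, 0.0]
ft_force: [-0.1, 0.0, -1.0]
width: 39.7
grasp_force: 30.0
```

Run:
```python
from h import *
off(0,95,28)
```

```text
[441.1 339.2 100.4] width 39.72448698927675 yaw 6.83544071883357 board -51.910643649426575 332.453379859559 target [521.9 110.   28. ] tool units [-9.5  2.1  2.9]
```

Emit:
move_arm([
  [[-0.95,0.21,0],0,1],
  [[-0.95,0.21,0],0,1],
  [[-0.95,0.21,0],0,1],
  [[-0.95,0.21,0],0,1],
  [[-0.95,0.21,0],0,1],
  [[-0.95,0.21,0],0,1],
  [[-0.95,0.21,0],0,1],
  [[-0.95,0.21,0],0,1],
  [[-0.95,0.21,0],0,1],
  [[-0.95,0.21,0],0,1],
  [[0,0,0.5],0,1],
  [[0,0,0],-0.05,1],
  [[0,0,0],0,1],
])

```text
t: 36.02
ee_pos: [521.7, 109.7, 87.3]
orientation: [-2.074, -2.358, 0.002]
ft_force: [0.1, -0.2, -1.1]
width: 40.1
grasp_force: 30.0
```

Run:
```python
from h import *
off(0,95,27.5)
W=snap("side","s6");im=cv2.imread("pics/s6.png")[160:280,220:420]
S=snap("scene","sc6");im2=cv2.imread("pics/sc6.png")[130:260,280:450]
cv2.imwrite("pics/c6.png",np.vstack([cv2.resize(im,(480,288),interpolation=2),cv2.resize(im2,(480,310),interpolation=2)]))
for v,n in ((W,"side"),(S,"scene")):
  for t,z in (("thin_pin",28),("mid_pin",32)):
    for p,m in mask(v,t):
        a,b=[onz(v,e,z) for e in ends(m)];c=((a+b)/2)[:2]
        print(n,t,round(p,2),(c-O)@U,(c-O)@V,np.linalg.norm(a-b),np.degrees(np.arctan2(b[1]-a[1],b[0]-a[0])))
```

```text
[521.7 109.7  87.3] width 40.143967749774724 yaw 7.324808335970296 board -0.30071088760079157 94.79428822495866 target [521.9 110.   27.5] tool units [0.  0.  2.4]
side thin_pin 0.87 -34.209101584153586 21.75006942186711 77.67498925066417 -171.4867451982752
side mid_pin 0.84 -55.12605133841355 -21.84555145445832 56.89014869624985 -177.6807526922795
scene thin_pin 0.54 -34.873220513311985 20.219948461275717 79.9199383130807 -172.94511607689157
scene mid_pin 0.92 -33.77904701351755 -17.745047466350726 106.4634754363492 -174.85857935255783
```

View pics/c6.png

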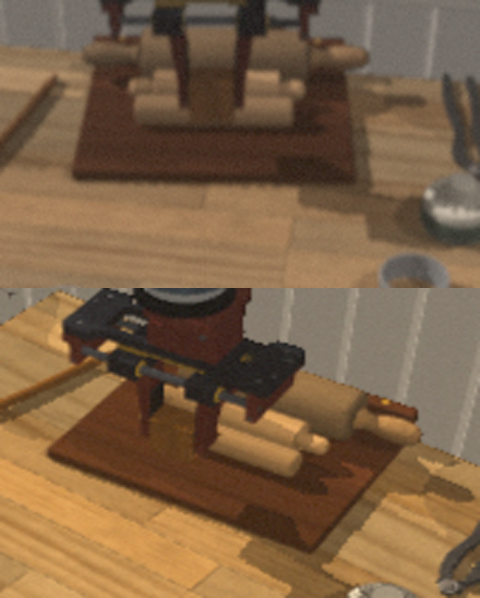

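The crops show the row intact: big, mid and thin touching, thin at board y≈21, with the wedge hanging over the open board. Lowering it now.

Emit:
move_arm([
  [[0,0,0.8],0,1],
  [[0,0,0.8],0,1],
  [[0,0,0.6],0,1],
  [[0,0,0.1],0,1],
  [[0,0,0.08],0,1],
  [[0,0,0],0,1],
  [[0,0,0],0,1],
])

```text
t: 36.9
ee_pos: [523.0, 110.2, 28.7]
orientation: [2.076, 2.357, 0.002]
ft_force: [0.8, 0.0, -2.3]
width: 39.8
grasp_force: 30.0
```

Emit:
move_arm([
  [[0,0,0.05],0,1],
  [[0,0,0],0,1],
  [[0,0,0],0,1],
])

```text
t: 37.15
ee_pos: [522.7, 110.0, 27.2]
orientation: [2.076, 2.357, 0.001]
ft_force: [-0.4, 0.7, -1.4]
width: 39.9
grasp_force: 30.0
```

Emit:
move_arm([
  [[0,0,0.04],0,1],
  [[0,0,0],0,1],
  [[0,0,0],0,1],
])

```text
t: 37.4
ee_pos: [522.7, 110.1, 26.9]
orientation: [2.076, 2.357, 0.001]
ft_force: [-2.7, 0.2, 11.1]
width: 39.9
grasp_force: 30.0
```

Emit:
move_arm([
  [[-0.2,0,-0.02],0,1],
  [[-0.2,0,0],0,1],
  [[-0.2,0,0],0,1],
  [[-0.2,0,0],0,1],
  [[-0.1,0,0],0,1],
  [[-0.1,0,0],0,1],
  [[0,0,0],0,1],
  [[0,0,0],0,1],
])

```text
t: 38.07
ee_pos: [526.6, 84.9, 26.9]
orientation: [2.076, 2.356, 0.003]
ft_force: [0.5, -0.8, 7.1]
width: 39.9
grasp_force: 30.0
```

Run:
```python
from h import *
off(0,66.5,27);print(ctrl.get_obs()["ft_force"])
```

```text
[526.6  84.9  26.9] width 39.86510826833791 yaw 7.219970887201145 board 1.5920477369368742 69.56178594600944 target [525.4  81.7  27. ] tool units [-0.1 -0.1 -0. ]
[ 0.5 -0.8  7.1]
```

Emit:
move_arm([
  [[-0.08,0,0],0,1],
  [[-0.05,0,0],0,1],
  [[0,0,0],0,1],
  [[0,0,0],0,1],
])

```text
t: 38.4
ee_pos: [527.0, 82.0, 27.0]
orientation: [2.076, 2.356, 0.003]
ft_force: [0.5, 1.9, 6.0]
width: 40.1
grasp_force: 30.0
```

Run:
```python
from h import *
off(0,66.5,27);print(ctrl.get_obs()["ft_force"])
```

```text
[527.  82.  27.] width 40.09272121824028 yaw 7.22230384092263 board 1.6132408269327199 66.5952749045724 target [525.4  81.7  27. ] tool units [-0.  -0.1 -0. ]
[0.5 1.9 6. ]
```

Near touch; two small steps to feel firm contact.

Emit:
move_arm([
  [[-0.04,0,0],0,1],
  [[0,0,0],0,1],
  [[0,0,0],0,1],
])

```text
t: 38.65
ee_pos: [527.2, 81.1, 27.0]
orientation: [2.076, 2.356, 0.003]
ft_force: [0.2, 3.0, 7.1]
width: 39.8
grasp_force: 30.0
```

Emit:
move_arm([
  [[-0.04,0,0],0,1],
  [[0,0,0],0,1],
  [[0,0,0],0,1],
])

```text
t: 38.9
ee_pos: [527.3, 80.1, 26.9]
orientation: [2.076, 2.356, 0.003]
ft_force: [0.3, 2.7, 6.4]
width: 40.3
grasp_force: 30.0
```

Emit:
move_arm([
  [[-0.04,0,0],0,1],
  [[0,0,0],0,1],
  [[0,0,0],0,1],
])

```text
t: 39.15
ee_pos: [527.4, 79.3, 26.9]
orientation: [2.077, 2.356, 0.003]
ft_force: [0.2, 5.1, 6.6]
width: 39.8
grasp_force: 30.0
```

Emit:
move_arm([
  [[-0.04,0,0],0,1],
  [[0,0,0],0,1],
  [[0,0,0],0,1],
])

```text
t: 39.4
ee_pos: [527.5, 78.7, 27.0]
orientation: [2.077, 2.356, 0.004]
ft_force: [-0.3, 7.5, 7.2]
width: 39.7
grasp_force: 30.0
```

Run:
```python
from h import *
off(0,66.5,27);print(ctrl.get_obs()["ft_force"])
W=snap("wrist","w7");im=cv2.imread("pics/w7.png")[220:480,120:520]
cv2.imwrite("pics/c7.png",cv2.resize(im,None,fx=1.8,fy=1.8,interpolation=2))
```

```text
[527.5  78.7  27. ] width 39.74784650003903 yaw 7.197134249560475 board 1.6702584904018885 63.31701086710171 target [525.4  81.7  27. ] tool units [ 0.1 -0.1 -0. ]
[-0.3  7.5  7.2]
```

View pics/c7.png

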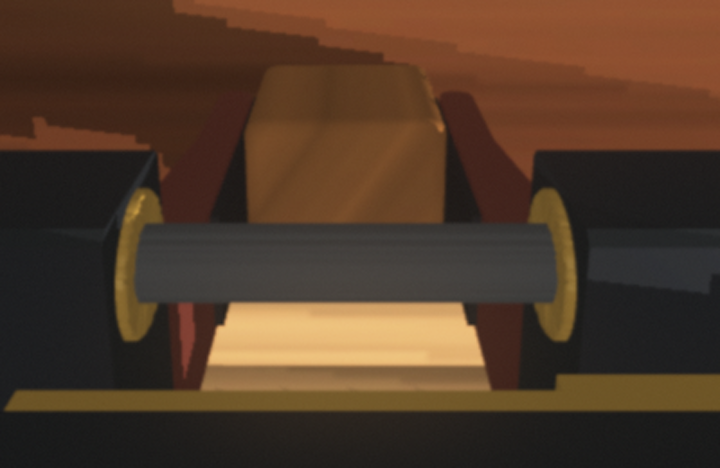

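Force climbs with each step (2.7, 5.1, 7.5 N), so the ramp has seated on the thin pin. The view shows the wedge square between the fingers. Releasing.

Emit:
move_arm([
  [[0,0,0],0,0.35],
  [[0,0,0],0,0.35],
  [[0,0,0],0,0.35],
  [[0,0,0],0,0.35],
  [[0,0,0],0,0.35],
  [[0,0,-0.3],0,0.35],
  [[0,0,-0.6],0,0.35],
  [[0,0,-1],0,0.35],
  [[0,0,-1],0,0.35],
  [[0,0,-1],0,0.35],
  [[0.8,0,-1],0,0.35],
  [[0.8,0,-1],0,0.35],
  [[0.8,0,-0.5],0,0.35],
  [[0,0,0],0,0.35],
  [[0,0,0],0,0.35],
])

```text
t: 40.7
ee_pos: [519.0, 138.1, 187.2]
orientation: [2.073, 2.358, 0.002]
ft_force: [-0.3, -0.7, -0.3]
width: 57.0
grasp_force: 0.0
```

Run:
```python
from h import *
W=snap("wrist","w8")
off(0,60,27)
for t,z in (("thin_pin",28),("mid_pin",32),("big_pin_middle",42),("wedge",40)):
    for p,m in mask(W,t):
        a,b=[onz(W,e,z) for e in ends(m)];c=((a+b)/2)[:2]
        print(t,round(p,2),*ends(m),(c-O)@U,(c-O)@V,np.linalg.norm(a-b),np.degrees(np.arctan2(b[1]-a[1],b[0]-a[0])))
```

```text
[518.4 137.3 186.2] width 57.00347439288963 yaw 7.307581242749897 board -0.06904960727236542 122.59134233602394 target [526.2  75.2  27. ] tool units [-2.5 -0.   6.4]
thin_pin 0.96 [237.9 333. ] [385.9 331.8] 1.7049199625916736 24.117136569443357 127.36902281791023 7.879593173171826
big_pin_middle 0.59 [200.  413.5] [423.  413.5] 1.692688656197511 -45.85891442597541 193.8159366809577 7.384276779258676
wedge 0.73 [312.5 269. ] [312.5 320. ] 1.9893068475579003 63.50134684528464 44.06374277071894 -82.59515107589074
```

View pics/w8.png

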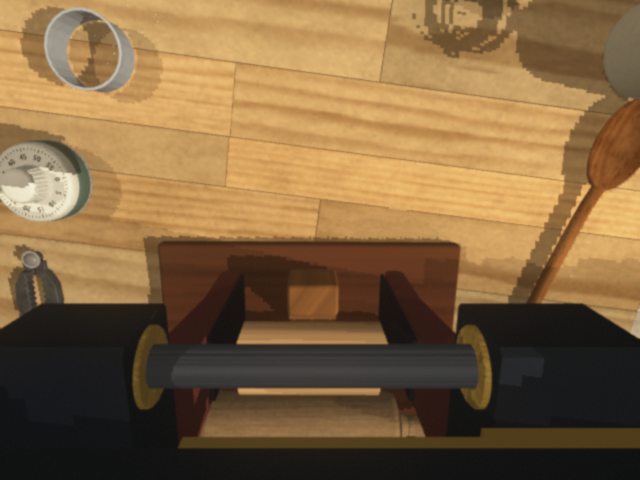

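The wrist view shows the wedge square at (313,294) against the thin pin (330), which lies behind it parallel to the board. I'll do one unobstructed numeric check before handing in.

Emit:
move_arm([
  [[0.9,0,-0.5],0,0.35],
  [[0.9,0,-0.5],0,0.35],
  [[0.9,0,-0.5],0,0.35],
  [[0.9,0,-0.5],0,0.35],
  [[0.9,0,0],0,0.35],
  [[0,0,0],0,0.35],
  [[0,0,0],0,0.35],
])

```text
t: 41.53
ee_pos: [504.3, 249.1, 235.4]
orientation: [-2.075, -2.359, 0.002]
ft_force: [0.3, -0.5, -0.1]
width: 57.2
grasp_force: 0.0
```

Run:
```python
from h import *
for n in ("wrist","side","scene"):
  v=snap(n,n+"9")
  for t,z in (("thin_pin",28),("mid_pin",32),("big_pin_middle",42),("wedge",30),("spice_tin",24),("round_cutter",13)):
    for p,m in mask(v,t):
        a,b=[onz(v,e,z) for e in ends(m)];c=((a+b)/2)[:2]
        print(n,t,round(p,2),"w",c,"b",(c-O)@U,(c-O)@V,np.linalg.norm(a-b).round(),np.degrees(np.arctan2(b[1]-a[1],b[0]-a[0])).round(1))
```

```text
wrist thin_pin 0.8 w [531.6  34.4] b 0.23279241480837332 18.79128083631644 152.0 7.0
wrist thin_pin 0.3 w [599.4 339.5] b 105.24259456063366 313.16298298844356 56.0 30.0
wrist mid_pin 0.97 w [531.   13.6] b -2.8780371044743616 -1.7762994859089432 165.0 7.5
wrist big_pin_middle 0.43 w [594.4 340.1] b 100.41707556457314 314.4396636295275 55.0 7.3
wrist wedge 0.82 w [530.   58.5] b 1.6720675673200391 42.9230311752345 41.0 7.5
wrist wedge 0.15 w [597.4 340.5] b 103.39714224765567 314.47657380820965 56.0 7.3
wrist spice_tin 0.76 w [600.5 339.6] b 106.38427768249053 313.15994538500047 56.0 33.9
wrist round_cutter 0.59 w [335.4 240.1] b -168.97092704320107 247.22867105523767 65.0 7.4
side thin_pin 0.7 w [534.4  32.3] b 2.766900619239234 16.398415556971063 151.0 -174.1
side mid_pin 0.96 w [538.   -7.2] b 1.4716443271770658 -23.20198760998431 170.0 -174.8
side wedge 0.68 w [532.   74.2] b 5.57778219833923 58.282809657997454 82.0 99.2
side spice_tin 0.86 w [602.5 336.7] b 108.03423109035933 310.05425425951773 86.0 104.8
side round_cutter 0.89 w [338.3 241. ] b -166.0609536019096 247.7477427740875 81.0 91.4
scene thin_pin 0.82 w [532.5  34.6] b 1.2063880305478751 18.882028808560964 154.0 -173.6
scene mid_pin 0.6 w [535.9  -1.1] b 0.10418858221407312 -16.950246540987543 170.0 -172.2
scene mid_pin 0.38 w [521.6  51.3] b -7.555563672201538 36.8197660549728 291.0 -174.5
scene mid_pin 0.15 w [513.1 -55. ] b -29.164141608666984 -67.58048112918436 238.0 -176.2
scene big_pin_middle 0.57 w [508.1 -48.2] b -33.2746546622009 -60.27977438983595 233.0 -177.8
scene wedge 0.94 w [321.5 446.2] b -157.33294134651283 453.39569338145515 62.0 164.2
scene wedge 0.85 w [530.5  77.3] b 4.478729446815765 61.541078402920114 64.0 162.2
scene spice_tin 0.83 w [599.2 339.6] b 105.03478147477944 313.374916546091 83.0 138.1
scene round_cutter 0.83 w [336.3 241.2] b -167.98048563915373 248.13432816621932 74.0 125.1
```

```bash
python3 -c "
from workcell import ctrl
print(ctrl.close_job())"
```

```text
the job is handed in; nothing more can be done
None
```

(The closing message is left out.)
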